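# Seal the sherd box: press the lid home and snap its four clips corner to opposite corner

### The job

Close up the box of porcelain sherds: press the white lid down until it seats firmly on the seal in the rim, then snap its four blue clips shut over the rim in opposite-corner order (any one first, then the one diagonally across from it, then the other two), so that the seal is drawn down evenly. Press firmly but gently enough not to crack the plastic (stay below 30 N), do not shove the box along the mat, and leave the bowl, the jar and the water pot alone.

Things in the scene. Friction and masses are not known exactly. Their poses are not given: they have to be found in the camera images.
- box: Clear storage box of sherds, about 3 kg, loose on the green non-slip mat (10 mm thick). Origin: centre of its underside; z up, y along its length. Turned-out rim 128 (x) by 216 mm (y), from 87 to 100 mm above the origin; walls below it 104 by 188 mm. Slides on the mat only if pushed with some 25 N or more.
- lid_top (a point): Centre of the top of the white lid, on a low raised pad 60 mm (x) by 90 mm (y), 111 mm above the box's origin when joint lid reads 0. The lid only moves straight up and down on the box.
- lid (a joint): Height of the lid, m; 0.004 to 0.006 at the start, when it stands proud. Friction keeps it where it is left: pushing it down takes about 5 N until it meets the seal, then the force rises steeply. The used seal has taken a set, so it is met anywhere from 0.001 to -0.001 (not measured): go by feel. To seat it, press with 12 N or more.
- seal: The dark rubber seal in the rim's groove, under the lid; springy, about 20 N per mm. Origin as for the box, whatever the height of its strip. Once pressed on, the lid stays on it by friction; the shut clips draw it down further.
- clip_a (a joint): Blue clip at the box's -x, +y corner, hinged on the lid's long edge; diagonally across from clip_c. Rad: 0 = shut, flap upright against the rim, hook under it; 1.57 = flap sticking straight out; 0.95 to 1.6 at the start. Stays where left, but is held shut only once snapped: the hook rides over the rim's edge from 0.35, is hardest near 0.25, snaps over at about 0.12, and stops hard at 0.
- clip_a_hinge (a point): Middle of clip_a's hinge line; lid down, it is at x -0.062, y +0.060, z 0.107 in the box's frame. Axes turn with the flap; when shut: x out of the box, y along the hinge, z up. The flap is 44 mm wide (y); shut, it reaches from 6 mm above to 36 mm below the hinge line, outer face 9 mm outside it, flaring to a thumb lip (lowest 9 mm) whose face stands 15 mm outside.
- clip_a_pad (a point): Middle of the nominal face of the ribbed thumb lip of clip_a, where it is pressed: 31.5 mm from the hinge towards the free edge; axes as for its hinge. The lip is springy and, from use, bent in or out by up to 4 mm (not measured, nor in the joint's reading): go by feel. The flap swings with under 1 N; the snap takes 4 to 12 N, inwards.
- clip_b (a joint): Blue clip at the box's -x, -y corner, hinged on the lid's long edge; diagonally across from clip_d. Rad: 0 = shut, flap upright against the rim, hook under it; 1.57 = flap sticking straight out; 0.95 to 1.6 at the start. Stays where left, but is held shut only once snapped: the hook rides over the rim's edge from 0.35, is hardest near 0.25, snaps over at about 0.12, and stops hard at 0.
- clip_b_hinge (a point): Middle of clip_b's hinge line; lid down, it is at x -0.062, y -0.060, z 0.107 in the box's frame. Axes turn with the flap; when shut: x out of the box, y along the hinge, z up. The flap is 44 mm wide (y); shut, it reaches from 6 mm above to 36 mm below the hinge line, outer face 9 mm outside it, flaring to a thumb lip (lowest 9 mm) whose face stands 15 mm outside.
- clip_b_pad (a point): Middle of the nominal face of the ribbed thumb lip of clip_b, where it is pressed: 31.5 mm from the hinge towards the free edge; axes as for its hinge. The lip is springy and, from use, bent in or out by up to 4 mm (not measured, nor in the joint's reading): go by feel. The flap swings with under 1 N; the snap takes 4 to 12 N, inwards.
- clip_c (a joint): Blue clip at the box's +x, -y corner, hinged on the lid's long edge; diagonally across from clip_a. Rad: 0 = shut, flap upright against the rim, hook under it; 1.57 = flap sticking straight out; 0.95 to 1.6 at the start. Stays where left, but is held shut only once snapped: the hook rides over the rim's edge from 0.35, is hardest near 0.25, snaps over at about 0.12, and stops hard at 0.
- clip_c_hinge (a point): Middle of clip_c's hinge line; lid down, it is at x +0.062, y -0.060, z 0.107 in the box's frame. Axes turn with the flap; when shut: x out of the box, y along the hinge, z up. The flap is 44 mm wide (y); shut, it reaches from 6 mm above to 36 mm below the hinge line, outer face 9 mm outside it, flaring to a thumb lip (lowest 9 mm) whose face stands 15 mm outside.
- clip_c_pad (a point): Middle of the nominal face of the ribbed thumb lip of clip_c, where it is pressed: 31.5 mm from the hinge towards the free edge; axes as for its hinge. The lip is springy and, from use, bent in or out by up to 4 mm (not measured, nor in the joint's reading): go by feel. The flap swings with under 1 N; the snap takes 4 to 12 N, inwards.
- clip_d (a joint): Blue clip at the box's +x, +y corner, hinged on the lid's long edge; diagonally across from clip_b. Rad: 0 = shut, flap upright against the rim, hook under it; 1.57 = flap sticking straight out; 0.95 to 1.6 at the start. Stays where left, but is held shut only once snapped: the hook rides over the rim's edge from 0.35, is hardest near 0.25, snaps over at about 0.12, and stops hard at 0.
- clip_d_hinge (a point): Middle of clip_d's hinge line; lid down, it is at x +0.062, y +0.060, z 0.107 in the box's frame. Axes turn with the flap; when shut: x out of the box, y along the hinge, z up. The flap is 44 mm wide (y); shut, it reaches from 6 mm above to 36 mm below the hinge line, outer face 9 mm outside it, flaring to a thumb lip (lowest 9 mm) whose face stands 15 mm outside.
- clip_d_pad (a point): Middle of the nominal face of the ribbed thumb lip of clip_d, where it is pressed: 31.5 mm from the hinge towards the free edge; axes as for its hinge. The lip is springy and, from use, bent in or out by up to 4 mm (not measured, nor in the joint's reading): go by feel. The flap swings with under 1 N; the snap takes 4 to 12 N, inwards.
- bowl: White porcelain bowl, 92 mm across and 42 mm high, loose on the mat near one end of the box; origin under its centre. Not to be disturbed.
- jar: Amber glass jar with black cap, 52 mm across and 68 mm high, loose on the mat near the other end of the box; origin under its centre. Not to be disturbed.
- waterpot: Small blue glazed water pot, 72 mm across and 60 mm high, loose on the mat beside the jar; origin under its centre. Not to be disturbed.

How it is judged (in metres and radians):
On the way, in this order (a step that is already met when the one before it is completed fails the run):
1. the lid is pressed down so that it bears on the seal with over 4 N, all four clips still open (contact force between lid and seal above 4 N and value of joint each of clip_a, clip_b, clip_c, clip_d above 0.5 rad), for 0.2 s.
2. two diagonally opposite clips are snapped shut while the other two are still open (((value of joint each of clip_a, clip_c below 0.07 rad and value of joint each of clip_b, clip_d above 0.5 rad) or (value of joint each of clip_b, clip_d below 0.07 rad and value of joint each of clip_a, clip_c above 0.5 rad))), for 0.2 s.
At the end, for the whole second after the job is handed in: All four clips are snapped shut (within 0.07 rad of their stop), the lid bears on the seal with over 4 N, the box stands upright and still within 30 mm of where it was, and the bowl, jar and water pot stand upright within 20 mm of where they were (value of joint each of clip_a, clip_b, clip_c, clip_d below 0.07 rad and contact force between lid and seal above 4 N and distance of box from where it was at the start of the episode below 0.03 m and linear speed of box below 0.01 m/s and angle between box's own z axis and vertical below 0.05 rad and distance of each of bowl, jar, waterpot from where it was at the start of the episode below 0.02 m and angle between each of bowl, jar, waterpot's own z axis and vertical below 0.15 rad); the robot touches nothing.
It fails at once if the fingers press on the box, its lid or a clip with more than 30 N (contact force between the fingers and box above 30 N).
It fails at once if the box is shoved more than 30 mm (distance of box from where it was at the start of the episode above 0.03 m).
It fails at once if the bowl is pushed more than 20 mm or tipped (distance of bowl from where it was at the start of the episode above 0.02 m or angle between bowl's own z axis and vertical above 0.35 rad).
It fails at once if the jar is pushed more than 20 mm or tipped (distance of jar from where it was at the start of the episode above 0.02 m or angle between jar's own z axis and vertical above 0.35 rad).
It fails at once if the water pot is pushed more than 20 mm or tipped (distance of waterpot from where it was at the start of the episode above 0.02 m or angle between waterpot's own z axis and vertical above 0.35 rad).
It also fails if it takes over 70 s, if anything falls off the work surface, if the arm or the gripper's body presses on something with over 40 N, if the wrist force passes 120 N, or if a joint passes its speed limit or range.

### The arm

A 6-joint arm with a two-finger parallel gripper is mounted at the origin on the work surface. World frame = base frame: x ahead of the robot, y to its left, z up, the work surface at z = 0. Lengths are in mm, angles in rad, forces in N, time in s.
With the tool pointing down it reaches from about 425 to 950 mm from the base axis. Payload 14.7 kg.
Tool frame: the origin (TCP) lies between the finger pads; the fingertips stand bot.finger_overhang ahead of it and the grasp point (between the pads) lies 8 mm behind it (bot.finger_overhang is the distance from the TCP to the fingertips, in mm); z points along the fingers, y is the line along which they close (so a half turn about z gives the same grasp; the last joint's range is limited). The gripper opens to 85 mm and grips with 20 to 120 N. Pads are 22 mm wide; open, the fingers measure 114 mm over their backs; the gripper's body (76 mm by 85 mm) begins 54 mm behind the grasp point. The pads swing forward as they close: fully open they stand 13 mm farther back than shut.
Start: joints at [1.234, 0.48, 1.596, -0, 1.065, -0.047], TCP at [185.72, 622.897, 242.297] pointing down, gripper open.
Joint ranges: [-2.75, 2.75], [-0.82, 2.05], [0.23, 2.67], [-1.56, 4.7], [0.09, 2.69], [-2.92, 2.92]. Speed limits (rad/s): [1.89, 1.89, 2.39, 3.01, 3.01, 3.01].

### API

Orientations are given as a 3x3 rotation matrix whose columns are the frame's x, y, z axes.
In Python, from rig import monitor, cams, job, bot gives the robot as it stands.
- The arm moves only by the tool apply_moves, never from a script. Its arguments are lists of equal length, an entry for each row: "fingers": the closure, from -1 (fully open) to 1 (shut); "slide": the shift along the world's x, y, z as a fraction of full scale, a list of three; "spin": the turn about the world's z as a fraction of full scale. In form: {"fingers": [fingers, ...], "slide": [[x, y, z], ...], "spin": [spin, ...]}. A call has 1 to 5 rows; each row shifts and turns the commanded pose from where the row before left it; what a row does not reach is not made up. Full scale, the value 1, is 0.03 m for a shift and 6 degrees for a turn. A row lasts 1/8 s, in which the tool goes at most 62.5 mm and 10.7 degrees, less where a joint would pass 70% of its speed; a pose out of reach is approached as far as the arm can. A call with a number of a shift or a turn outside -1 to 1 is refused whole. A call with a gripper value outside its range is refused whole. The fingers move at their own pace and stop on an object; "force" is the grip in N (left out, the last holds). Time passes only in rows, so rows that do not move let the fingers close. It gives the time, the measured TCP pose, the force, the opening and the grip force at its end, in the units of the state.
- monitor.state(): the state, without advancing time (a new reading comes with each control period).
- cams.capture(name): name is "side" or "top" or "wrist"; returns the picture (420x560x3 uint8, red, green, blue); there is no depth.
- cams.camera_info(name): a dict with "vfov" (degrees; the focal length in pixels is half the picture's height over the tangent of half this angle, whatever the lens; pixels are square), "cx", "cy" (the principal point, pixels), "extrinsics" (4x4, takes a point from camera to world coordinates); the wrist camera has in their place "hand_eye" (4x4, takes a point from camera to tool coordinates, whose origin is the TCP and whose axes are the flange's). Camera axes: x right, y up, looking along -z (the intrinsics and any distortion apply to the point x, -y, -z); pixel columns grow to the right and rows downward; lengths in mm; the calibration is good to about 2 mm. A picture is of the moment at which its call begins: read the wrist's pose just before it. camera_info takes no time and is no camera call.
- job.close_job(): hands the job in; it is judged then, once.
Trained networks look in the newest picture that a camera, given by its name, has taken for a name from the list of things; names that differ only in an ending like _2 or _b are one class to them, and where a whole thing is asked for, a point or a joint stands for the part that bears it (a point fixed in the world has none). Each returns a list of dicts, best first, with "confidence" (0 to 1); they miss things now and then, are a little off and sometimes report something else, mostly with a low value. They report only what shows in the picture. A call takes as long as a camera call.
- cams.boxes_of(camera, name): "extent" ([left, top, right, bottom] in pixels, round what is visible of it).
- cams.spot_point(camera, name): "uv" ([column, row] in pixels: a listed point, or the origin of a listed thing).
The state is a dict: "t": time; "qpos": joint angles; "qvel": joint speeds; "effort": joint torques, N m; "tool_pos": TCP position; "ee_rot": TCP orientation; "wrist_force": force on the tool from outside, world axes, zero at the start; "moment": the same for the moment, N m; "width": opening from 0.0 (shut) to 1.0 (fully open); "finger_force": force on a finger pad.
Only numpy, scipy, OpenCV 4.12 (cv2) and the standard library are available. Lean on these libraries where they do the work, as an engineer would, in place of code of your own. Each camera call takes 0.05 s, during which the arm holds its last target. There are 200 camera calls.

## Working session

There is one attempt and no reset: what is moved stays moved. The work goes in short steps, Python scripts to look and compute and a tool call to move; the robot and the scene stay as the last step left them, time stands still between calls to the robot, and variables do not carry over. Pictures are saved under pics/ and viewed, at most 10 in all, crops included, and the job is handed in when it is done.

Besides the shell and the picture viewer there is one more tool, called as name([rows], argument=value, ...), one row to a line, values as JSON. apply_moves: Moves the arm, as the interface text tells. Shift numbers are shares of 0.03 m and turn numbers shares of 6 degrees, none past 1 either way. Its arguments: {"type":"object","properties":{"fingers":{"type":"array"},"slide":{"type":"array"},"spin":{"type":"array"},"force":{"type":"number"}},"required":["fingers","slide","spin"]}

```bash
mkdir -p pics; ls; python3 - <<'E'
from rig import monitor,cams,job,bot
import cv2,numpy as np
s=monitor.state();print(s['t'],s['tool_pos'],s['ee_rot'],s['width'],bot.finger_overhang)
for c in('top','side','wrist'):
    im=cams.capture(c);cv2.imwrite(f'pics/{c}0.png',im[:,:,::-1]);i=cams.camera_info(c);print(c,{k:(np.round(v,3).tolist()) if not isinstance(v,str) else v for k,v in i.items()})
    for n in['box','lid_top','clip_a_hinge','clip_a_pad','bowl','jar','waterpot']:
        print(n,[(np.round(d['uv'],1).tolist(),round(d['confidence'],2)) for d in cams.spot_point(c,n)])
E
```

```text
pics
0.0 [185.59333636 622.53044406 241.68680112] [[-9.58297422e-01  2.85772447e-01 -3.98798815e-04]
 [ 2.85772718e-01  9.58296785e-01 -1.10741609e-03]
 [ 6.56986172e-05 -1.17519980e-03 -9.99999307e-01]] 0.9949652920224465 11.0
top {'vfov': 50.516, 'cx': 270.314, 'cy': 209.251, 'extrinsics': [[0.006, 0.996, -0.09, 501.131], [-1.0, 0.006, 0.002, 40.438], [0.002, 0.09, 0.996, 992.578], [0.0, 0.0, 0.0, 1.0]]}
box [([253.2, 210.4], 0.69)]
lid_top [([249.6, 207.0], 0.61)]
clip_a_hinge [([211.7, 233.0], 0.84), ([283.2, 182.5], 0.21)]
clip_a_pad [([209.1, 247.1], 0.57)]
bowl [([158.7, 211.7], 0.66), ([334.1, 246.9], 0.19)]
jar [([333.3, 246.9], 0.59)]
waterpot [([348.6, 206.1], 0.8), ([269.8, 243.4], 0.68)]
side {'vfov': 44.934, 'cx': 274.456, 'cy': 202.501, 'extrinsics': [[-0.996, 0.065, -0.063, 534.539], [-0.09, -0.744, 0.662, 713.465], [-0.003, 0.665, 0.747, 861.244], [0.0, 0.0, 0.0, 1.0]]}
box [([272.6, 246.4], 0.84)]
lid_top [([277.5, 208.2], 0.66), ([334.2, 193.4], 0.37)]
clip_a_hinge []
clip_a_pad [([318.2, 241.1], 0.69)]
bowl [([269.0, 341.9], 0.62), ([239.0, 224.6], 0.28), ([275.4, 243.5], 0.19)]
jar []
waterpot [([283.0, 169.2], 0.56)]
wrist {'vfov': 58.261, 'cx': 282.339, 'cy': 200.393, 'hand_eye': [[0.001, 0.947, 0.321, 82.55], [1.0, -0.001, 0.001, -0.551], [0.001, 0.321, -0.947, -130.801], [0.0, 0.0, 0.0, 1.0]]}
box []
lid_top []
clip_a_hinge []
clip_a_pad []
bowl []
jar []
waterpot []
```

View pics/top0.png

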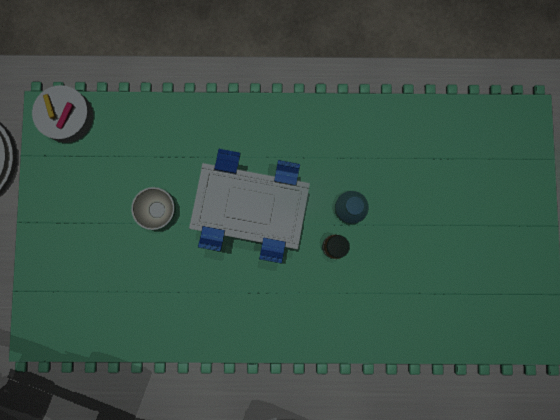

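View pics/side0.png

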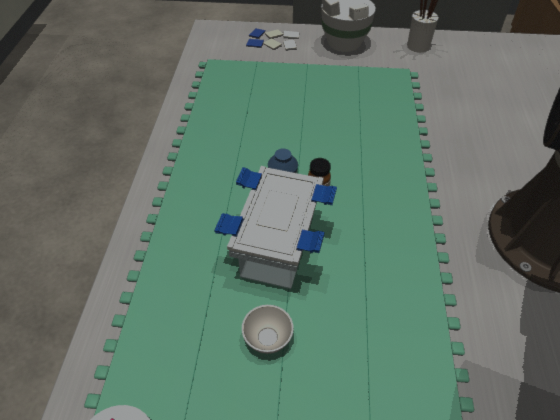

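```bash
cat > h.py <<'E'
from rig import monitor,cams,job,bot
import cv2,numpy as np
def cal(c):
    i=cams.camera_info(c);f=210/np.tan(np.radians(i['vfov']/2))
    if c=='wrist':
        s=monitor.state();T=np.eye(4);T[:3,:3]=s['ee_rot'];T[:3,3]=s['tool_pos'];E=T@np.array(i['hand_eye'])
    else:E=np.array(i['extrinsics'])
    return f,i['cx'],i['cy'],E
def atz(K,uv,z):
    f,cx,cy,E=K;d=E[:3,:3]@np.array([(uv[0]-cx)/f,-(uv[1]-cy)/f,-1]);return E[:3,3]+d*(z-E[2,3])/d[2]
def proj(K,p):
    f,cx,cy,E=K;q=E[:3,:3].T@(np.array(p)-E[:3,3]);return np.array([cx+f*q[0]/-q[2],cy-f*q[1]/-q[2]])
def lid(im,seed):
    hsv=cv2.cvtColor(im,cv2.COLOR_RGB2HSV)
    m=((hsv[...,1]<60)&(hsv[...,2]>95)).astype(np.uint8);m=cv2.morphologyEx(m,cv2.MORPH_CLOSE,np.ones((5,5)))
    n,l=cv2.connectedComponents(m);return (l==l[seed[1],seed[0]]).astype(np.uint8)
E
python3 - <<'E'
from h import *
im=cv2.imread('pics/top0.png')[:,:,::-1].copy()
K=cal('top');m=lid(im,(250,207));c=max(cv2.findContours(m,0,2)[0],key=cv2.contourArea)
r=cv2.minAreaRect(c);b=cv2.boxPoints(r);print(r,m.sum())
P=np.array([atz(K,q,118) for q in b]);print(P.round(1),P.mean(0).round(1));print([np.linalg.norm(P[i]-P[i-1]).round(1) for i in range(4)])
for i in range(4):
    d=P[i]-P[i-1];print(np.degrees(np.arctan2(d[1],d[0])).round(1))
for n,uv,z in(('lidtop',(249.6,207),124),('box',(253.2,210.4),10),('bowl',(158.7,211.7),10),('jar',(333.3,246.9),10),('pot',(348.6,206.1),10)):print(n,atz(K,uv,z).round(1))
hsv=cv2.cvtColor(im,cv2.COLOR_RGB2HSV);B=((hsv[...,0]>104)&(hsv[...,0]<125)&(hsv[...,1]>150)).astype(np.uint8)
n,l,st,ce=cv2.connectedComponentsWithStats(B)
for s,q in zip(st[1:],ce[1:]):
    if s[4]>60:print('clip',s,q.round(1),atz(K,q,117).round(1))
K=cal('side');print('side lidtop',atz(K,(277.5,208.2),124).round(1), 'box',atz(K,(272.6,246.4),10).round(1))
E
```

```text
((249.0286865234375, 205.3455352783203), (110.50523376464844, 67.10186767578125), 10.512626647949219) 6847
[[541.8 199.3 118. ]
 [673.3 177.9 118. ]
 [634.2 -38.4 118. ]
 [503.7 -14.2 118. ]] [588.2  81.2 118. ]
[np.float64(216.9), np.float64(133.3), np.float64(219.8), np.float64(132.8)]
79.9
-9.2
-100.2
169.5
lidtop [583.9  79.6 124. ]
box [587.3  76.7  10. ]
bowl [583.  285.9  10. ]
jar [ 507.8 -100.3   10. ]
pot [ 598.2 -134.9   10. ]
clip [215 149  25  24 455] [226.9 160.6] [677.3 126.3 117. ]
clip [275 160  25  24 432] [286.5 172. ] [655.1   7.2 117. ]
clip [198 227  26  24 450] [211.1 238.5] [522.  154.9 117. ]
clip [260 238  25  25 473] [272.1 250. ] [500.2  35.  117. ]
side lidtop [589.2  73.4 124. ] box [598.7  80.5  10. ]
```

apply_moves([
  [0.75, -1, 0],
  [0.75, -1, 0],
  [0.75, -1, 0],
  [0.75, -1, 0],
  [0.75, -1, 0],
], fingers=[1, 1, 1, 1, 1], spin=[0.27, 0.2, 0.2, 0.2, 0.2], force=60)

```text
t: 1.82
tool_pos: [298.8, 471.9, 242.4]
ee_rot: [[-0.984, 0.176, 0.0], [0.176, 0.984, 0.0], [-0.0, 0.0, -1.0]]
wrist_force: [0.7, 0.8, 0.7]
width: 0.003
finger_force: 0.0
```

apply_moves([
  [0.75, -1, 0],
  [0.75, -1, 0],
  [0.75, -1, 0],
  [0.75, -1, 0],
  [0.75, -1, 0],
], fingers=[1, 1, 1, 1, 1], spin=[0, 0, 0, 0, 0])

```text
t: 2.45
tool_pos: [411.5, 321.9, 242.5]
ee_rot: [[-0.984, 0.177, 0.0], [0.177, 0.984, 0.0], [-0.0, 0.0, -1.0]]
wrist_force: [0.0, 1.0, 0.2]
width: -0.001
finger_force: 0.0
```

apply_moves([
  [0.75, -1, 0],
  [0.75, -1, 0],
  [0.75, -1, 0],
  [0.75, -1, 0],
  [0.75, -1, 0],
], fingers=[1, 1, 1, 1, 1], spin=[0, 0, 0, 0, 0])

```text
t: 3.08
tool_pos: [524.0, 171.8, 242.4]
ee_rot: [[-0.984, 0.177, 0.0], [0.177, 0.984, 0.0], [-0.0, 0.0, -1.0]]
wrist_force: [0.4, 0.4, -0.5]
width: -0.002
finger_force: 0.0
```

apply_moves([
  [0.71, -1, 0],
  [0.71, -1, -0.5],
  [0.71, -1, -0.8],
  [0, 0, -0.8],
  [0, 0, -0.8],
], fingers=[1, 1, 1, 1, 1], spin=[0, 0, 0, 0, 0])

```text
t: 3.7
tool_pos: [587.4, 82.3, 154.5]
ee_rot: [[-0.984, 0.178, 0.0], [0.178, 0.984, 0.0], [-0.0, 0.0, -1.0]]
wrist_force: [0.2, 0.5, -0.4]
width: -0.0
finger_force: 0.0
```

```bash
python3 - <<'E'
from h import *
s=monitor.state();print(s['tool_pos'].round(1),s['wrist_force'])
im=cams.capture('side');K=cal('side')
o=np.array([588.3,80.5]);a=np.radians(79.8);Y=np.array([np.cos(a),np.sin(a)]);X=np.array([Y[1],-Y[0]])
for sx in(1,-1):
  for sy in(1,-1):
    for r in(0,36):
      p=o+sx*(62+r)*X+sy*60*Y;q=proj(K,[*p,121]);cv2.circle(im,tuple(int(v) for v in q.round()),2,(255,255,0),-1);print(sx,sy,r,p.round(1))
c=cv2.resize(im[120:320,170:400],None,fx=3,fy=3);cv2.imwrite('pics/s1.png',c[:,:,::-1])
E
```

```text
[587.4  82.3 154.5] [ 0.15722242  0.52405349 -0.35036472]
1 1 0 [659.9 128.6]
1 1 36 [695.4 122.2]
1 -1 0 [638.7  10.5]
1 -1 36 [674.1   4.1]
-1 1 0 [537.9 150.5]
-1 1 36 [502.5 156.9]
-1 -1 0 [516.7  32.4]
-1 -1 36 [481.2  38.8]
```

View pics/s1.png

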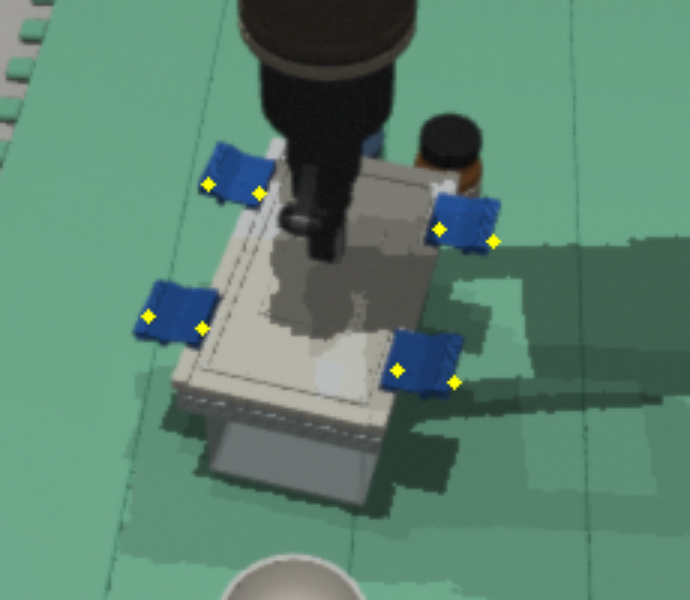

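apply_moves([
  [0, 0, -0.3],
  [0, 0, -0.2],
  [0, 0, -0.05],
  [0, 0, -0.05],
  [0, 0, 0],
], fingers=[1, 1, 1, 1, 1], spin=[0, 0, 0, 0, 0])

```text
t: 4.38
tool_pos: [587.3, 82.9, 137.6]
ee_rot: [[-0.984, 0.177, 0.0], [0.177, 0.984, 0.0], [-0.0, 0.0, -1.0]]
wrist_force: [-0.0, 0.1, 0.1]
width: -0.002
finger_force: 0.0
```

apply_moves([
  [0, 0, -0.03],
  [0, 0, -0.03],
  [0, 0, -0.03],
  [0, 0, -0.03],
  [0, 0, 0],
], fingers=[1, 1, 1, 1, 1], spin=[0, 0, 0, 0, 0])

```text
t: 5.0
tool_pos: [587.3, 82.9, 133.7]
ee_rot: [[-0.984, 0.177, 0.0], [0.177, 0.984, 0.0], [-0.0, 0.0, -1.0]]
wrist_force: [0.6, 0.3, 2.8]
width: 0.003
finger_force: 1.5
```

apply_moves([
  [0, 0, -0.03],
  [0, 0, 0],
], fingers=[1, 1], spin=[0, 0])

```text
t: 5.25
tool_pos: [587.3, 82.9, 132.8]
ee_rot: [[-0.984, 0.177, 0.0], [0.177, 0.984, 0.0], [-0.0, 0.0, -1.0]]
wrist_force: [2.3, 0.8, 3.2]
width: 0.002
finger_force: 1.3
```

apply_moves([
  [0, 0, -0.03],
  [0, 0, 0],
], fingers=[1, 1], spin=[0, 0])

```text
t: 5.5
tool_pos: [587.2, 82.9, 131.9]
ee_rot: [[-0.984, 0.177, 0.0], [0.177, 0.984, 0.0], [-0.0, 0.0, -1.0]]
wrist_force: [3.4, 1.3, 3.6]
width: 0.0
finger_force: 1.4
```

apply_moves([
  [0, 0, -0.03],
  [0, 0, 0],
], fingers=[1, 1], spin=[0, 0])

```text
t: 5.75
tool_pos: [587.3, 82.9, 131.0]
ee_rot: [[-0.984, 0.177, 0.0], [0.177, 0.984, 0.0], [-0.0, 0.0, -1.0]]
wrist_force: [1.9, 1.1, 4.0]
width: 0.003
finger_force: 2.0
```

apply_moves([
  [0, 0, -0.02],
  [0, 0, 0],
], fingers=[1, 1], spin=[0, 0])

```text
t: 6.0
tool_pos: [587.3, 82.9, 130.7]
ee_rot: [[-0.984, 0.177, 0.0], [0.177, 0.984, 0.0], [-0.0, 0.0, -1.0]]
wrist_force: [1.6, 0.2, 9.4]
width: 0.003
finger_force: 4.6
```

apply_moves([
  [0, 0, -0.015],
  [0, 0, 0],
  [0, 0, 0],
], fingers=[1, 1, 1], spin=[0, 0, 0])

```text
t: 6.38
tool_pos: [587.3, 82.9, 130.5]
ee_rot: [[-0.984, 0.177, 0.001], [0.177, 0.984, 0.0], [-0.001, 0.0, -1.0]]
wrist_force: [-0.2, 0.3, 14.2]
width: -0.002
finger_force: 6.8
```

apply_moves([
  [0, 0, -0.015],
  [0, 0, 0],
  [0, 0, 0],
  [0, 0, 0],
], fingers=[1, 1, 1, 1], spin=[0, 0, 0, 0])

```text
t: 6.88
tool_pos: [587.3, 82.9, 130.3]
ee_rot: [[-0.984, 0.177, 0.001], [0.177, 0.984, 0.0], [-0.001, 0.0, -1.0]]
wrist_force: [-1.7, 0.5, 18.7]
width: 0.002
finger_force: 8.9
```

apply_moves([
  [0, 0, 0.5],
  [0, 0, 1],
  [0.94, 0.32, 0],
  [0.94, 0.32, 0],
  [0.94, 0.32, 0],
], fingers=[1, 1, 1, 1, 1], spin=[0, 0, 0, 0, 0])

```text
t: 7.5
tool_pos: [672.2, 111.9, 174.9]
ee_rot: [[-0.984, 0.177, -0.001], [0.177, 0.984, -0.0], [0.001, -0.0, -1.0]]
wrist_force: [0.2, -0.6, -0.4]
width: 0.003
finger_force: 0.0
```

apply_moves([
  [0.94, 0.32, 0],
  [0, 0, -0.5],
  [0, 0, 0],
  [0, 0, 0],
  [0, 0, 0],
], fingers=[1, 1, 1, 1, 1], spin=[0, 0, 0, 0, 0])

```text
t: 8.12
tool_pos: [699.6, 121.1, 160.1]
ee_rot: [[-0.984, 0.177, 0.0], [0.177, 0.984, -0.0], [-0.0, 0.0, -1.0]]
wrist_force: [0.6, 0.1, 0.5]
width: 0.002
finger_force: 0.0
```

```bash
python3 - <<'E'
from h import *
s=monitor.state();print(s['tool_pos'].round(1),s['wrist_force'].round(1))
im=cams.capture('wrist');K=cal('wrist');cv2.imwrite('pics/w1.png',im[:,:,::-1])
for n in('lid_top','clip_a_hinge','clip_a_pad'):print(n,[(np.round(d['uv'],1).tolist(),round(d['confidence'],2),atz(K,d['uv'],117).round(1)) for d in cams.spot_point('wrist',n)])
E
```

```text
[699.6 121.1 160.1] [0.6 0.1 0.5]
lid_top [([136.6, 24.8], 0.71, array([588.7,  78.1, 117. ]))]
clip_a_hinge []
clip_a_pad []
```

View pics/w1.png

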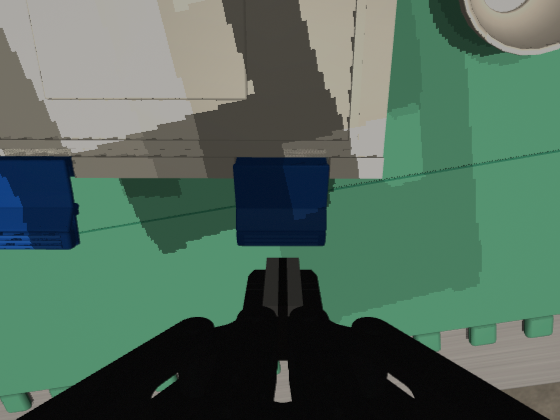

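apply_moves([
  [0, 0, -0.4],
  [0, 0, -0.25],
  [0, 0, -0.2],
  [0, 0, -0.2],
  [0, 0, -0.2],
], fingers=[1, 1, 1, 1, 1], spin=[0, 0, 0, 0, 0])

```text
t: 8.95
tool_pos: [700.0, 121.3, 121.6]
ee_rot: [[-0.984, 0.177, 0.0], [0.177, 0.984, -0.0], [-0.0, 0.0, -1.0]]
wrist_force: [-0.6, 0.6, 0.3]
width: 0.0
finger_force: 0.3
```

apply_moves([
  [0, 0, -0.2],
  [0, 0, -0.2],
  [0, 0, -0.2],
  [0, 0, -0.2],
  [0, 0, 0],
], fingers=[1, 1, 1, 1, 1], spin=[0, 0, 0, 0, 0])

```text
t: 9.57
tool_pos: [699.6, 121.3, 97.3]
ee_rot: [[-0.984, 0.177, -0.001], [0.177, 0.984, -0.0], [0.001, -0.0, -1.0]]
wrist_force: [-0.3, -0.4, -0.4]
width: 0.002
finger_force: 0.0
```

apply_moves([
  [0, 0, -0.27],
  [-0.066, 0.012, 0],
  [-0.066, 0.012, 0],
  [0, 0, 0],
], fingers=[1, 1, 1, 1], spin=[0, 0, 0, 0])

```text
t: 10.07
tool_pos: [695.8, 122.1, 90.1]
ee_rot: [[-0.984, 0.177, 0.0], [0.177, 0.984, -0.0], [-0.0, -0.0, -1.0]]
wrist_force: [0.2, 0.1, -0.3]
width: 0.0
finger_force: 0.0
```

apply_moves([
  [-0.05, 0.009, 0],
  [-0.05, 0.009, 0],
  [0, 0, 0],
], fingers=[1, 1, 1], spin=[0, 0, 0])

```text
t: 10.45
tool_pos: [692.9, 122.6, 89.9]
ee_rot: [[-0.984, 0.177, 0.0], [0.177, 0.984, -0.0], [-0.0, 0.0, -1.0]]
wrist_force: [2.2, -0.8, -1.2]
width: -0.0
finger_force: 0.9
```

apply_moves([
  [-0.033, 0.006, 0],
  [-0.033, 0.006, 0],
  [0, 0, 0],
], fingers=[1, 1, 1], spin=[0, 0, 0])

```text
t: 10.82
tool_pos: [690.8, 122.9, 89.9]
ee_rot: [[-0.984, 0.177, -0.0], [0.177, 0.984, -0.0], [0.0, -0.0, -1.0]]
wrist_force: [1.8, -0.4, -2.0]
width: 0.001
finger_force: 0.9
```

apply_moves([
  [-0.033, 0.006, 0],
  [-0.033, 0.006, 0],
  [0, 0, 0],
], fingers=[1, 1, 1], spin=[0, 0, 0])

```text
t: 11.2
tool_pos: [688.7, 123.3, 89.9]
ee_rot: [[-0.984, 0.177, -0.001], [0.177, 0.984, 0.0], [0.001, -0.0, -1.0]]
wrist_force: [-0.3, -0.9, -0.6]
width: 0.001
finger_force: 0.0
```

apply_moves([
  [-0.033, 0.006, 0],
  [-0.033, 0.006, 0],
  [0, 0, 0],
], fingers=[1, 1, 1], spin=[0, 0, 0])

```text
t: 11.58
tool_pos: [686.8, 123.7, 89.9]
ee_rot: [[-0.984, 0.177, -0.0], [0.177, 0.984, -0.0], [0.0, -0.0, -1.0]]
wrist_force: [-0.6, 1.2, 0.1]
width: -0.0
finger_force: 0.0
```

apply_moves([
  [-0.033, 0.006, 0],
  [-0.033, 0.006, 0],
  [0, 0, 0],
], fingers=[1, 1, 1], spin=[0, 0, 0])

```text
t: 11.95
tool_pos: [686.1, 123.8, 90.1]
ee_rot: [[-0.984, 0.177, 0.002], [0.177, 0.984, -0.0], [-0.002, 0.0, -1.0]]
wrist_force: [7.9, -1.5, -5.0]
width: -0.001
finger_force: 3.5
```

apply_moves([
  [-0.033, 0.006, 0],
  [0, 0, 0],
  [0, 0, 0],
], fingers=[1, 1, 1], spin=[0, 0, 0])

```text
t: 12.32
tool_pos: [685.8, 124.0, 90.2]
ee_rot: [[-0.984, 0.177, 0.003], [0.177, 0.984, 0.0], [-0.003, 0.001, -1.0]]
wrist_force: [10.4, -2.7, -4.8]
width: -0.0
finger_force: 5.1
```

apply_moves([
  [-0.02, 0.004, 0],
  [0, 0, 0],
  [0, 0, 0],
], fingers=[1, 1, 1], spin=[0, 0, 0])

```text
t: 12.7
tool_pos: [685.5, 124.0, 90.4]
ee_rot: [[-0.984, 0.177, 0.004], [0.177, 0.984, -0.0], [-0.004, 0.001, -1.0]]
wrist_force: [11.6, -3.1, -5.0]
width: 0.0
finger_force: 5.7
```

apply_moves([
  [-0.033, 0.006, 0],
  [-0.017, 0.003, 0],
  [0, 0, 0],
], fingers=[1, 1, 1], spin=[0, 0, 0])

```text
t: 13.08
tool_pos: [684.8, 124.4, 90.8]
ee_rot: [[-0.984, 0.177, 0.006], [0.177, 0.984, 0.0], [-0.006, 0.001, -1.0]]
wrist_force: [14.3, -1.8, -2.7]
width: 0.003
finger_force: 7.0
```

apply_moves([
  [-0.033, 0.006, 0],
  [0, 0, 0],
  [0, 0, 0],
], fingers=[1, 1, 1], spin=[0, 0, 0])

```text
t: 13.45
tool_pos: [684.3, 124.7, 91.0]
ee_rot: [[-0.984, 0.177, 0.007], [0.177, 0.984, 0.0], [-0.006, 0.002, -1.0]]
wrist_force: [14.8, -2.2, -2.5]
width: 0.001
finger_force: 7.7
```

```bash
python3 - <<'E'
from h import *
im=cams.capture('side');c=cv2.resize(im[120:320,170:400],None,fx=3,fy=3);cv2.imwrite('pics/s2.png',c[:,:,::-1])
E
```

```text
(no output)
```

View pics/s2.png

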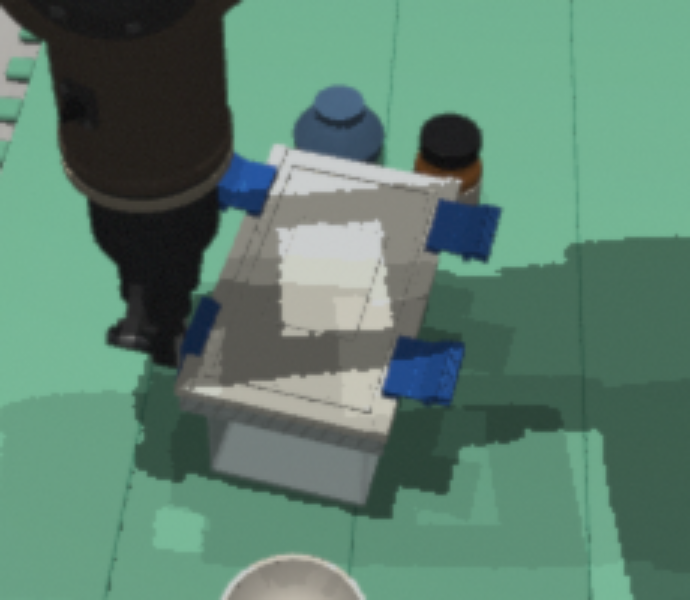

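apply_moves([
  [0.3, -0.05, 0],
  [0.4, -0.07, 0.2],
  [0, 0, 0.8],
  [0, 0, 0.9],
  [0, 0, 0.9],
], fingers=[1, 1, 1, 1, 1], spin=[0, 0, 0, 0, 0])

```text
t: 14.12
tool_pos: [702.1, 121.0, 174.9]
ee_rot: [[-0.984, 0.177, -0.001], [0.177, 0.984, -0.0], [0.001, -0.0, -1.0]]
wrist_force: [0.5, -0.3, -0.3]
width: -0.003
finger_force: 0.0
```

apply_moves([
  [-0.95, -0.34, 0],
  [-0.95, -0.34, 0],
  [-0.95, -0.34, 0],
  [-0.95, -0.34, 0],
  [-0.95, -0.34, 0],
], fingers=[1, 1, 1, 1, 1], spin=[0, 0, 0, 0, 0])

```text
t: 14.75
tool_pos: [558.9, 69.8, 174.3]
ee_rot: [[-0.984, 0.177, -0.0], [0.177, 0.984, 0.0], [0.0, 0.0, -1.0]]
wrist_force: [-0.0, 0.2, -1.4]
width: 0.001
finger_force: 0.0
```

```bash
python3 - <<'E'
from h import *
s=monitor.state();print(s['tool_pos'].round(1),s['wrist_force'].round(1))
im=cams.capture('top');K=cal('top');c=cv2.resize(im[130:280,170:370],None,fx=4,fy=4)
m=lid(im,(212,180));print(cv2.boundingRect(m))
cv2.imwrite('pics/t2.png',c[:,:,::-1])
E
```

```text
[558.9  69.8 174.3] [-0.   0.2 -1.4]
(0, 0, 560, 420)
```

View pics/t2.png

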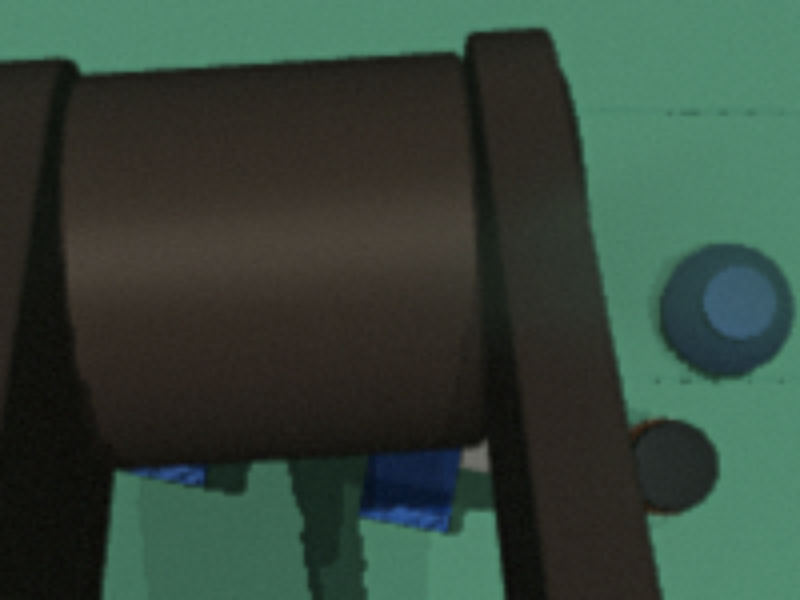

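apply_moves([
  [-0.92, -0.33, 0],
  [-0.92, -0.33, 0],
  [-0.92, -0.33, 0],
  [0, 0, -0.5],
  [0, 0, 0],
], fingers=[1, 1, 1, 1, 1], spin=[0, 0, 0, 0, 0])

```text
t: 15.42
tool_pos: [477.1, 40.5, 158.3]
ee_rot: [[-0.984, 0.177, -0.001], [0.177, 0.984, 0.0], [0.001, -0.0, -1.0]]
wrist_force: [0.1, -0.7, 0.1]
width: 0.001
finger_force: 0.0
```

```bash
python3 - <<'E'
from h import *
s=monitor.state();print(s['tool_pos'].round(1),s['wrist_force'].round(1))
im=cams.capture('wrist')
s2=cams.capture('side')[120:320,170:400]
cv2.imwrite('pics/w2.png',np.hstack([cv2.resize(im,(440,330)),cv2.resize(s2,(360,330))])[:,:,::-1])
E
```

```text
[477.1  40.5 158.3] [ 0.1 -0.7  0.1]
```

View pics/w2.png

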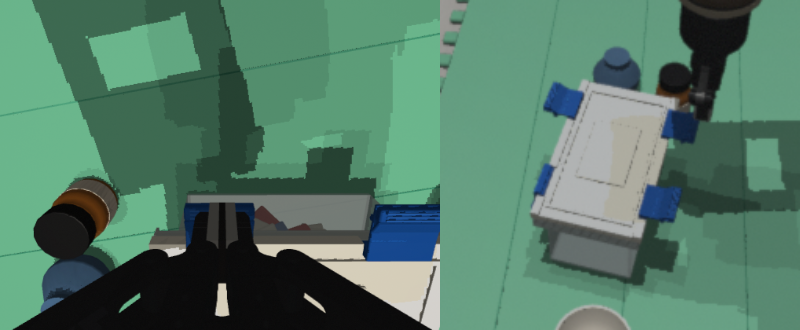

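apply_moves([
  [0, 0, -0.4],
  [0, 0, -0.25],
  [0, 0, -0.2],
  [0, 0, -0.2],
  [0, 0, -0.2],
], fingers=[1, 1, 1, 1, 1], spin=[0, 0, 0, 0, 0])

```text
t: 16.15
tool_pos: [476.7, 40.4, 121.0]
ee_rot: [[-0.984, 0.177, -0.0], [0.177, 0.984, -0.0], [0.0, -0.0, -1.0]]
wrist_force: [0.2, -0.2, 1.0]
width: -0.002
finger_force: 0.2
```

apply_moves([
  [0, 0, -0.2],
  [0, 0, -0.25],
  [0, 0, -0.25],
  [0, 0, -0.3],
  [0, 0, -0.05],
], fingers=[1, 1, 1, 1, 1], spin=[0, 0, 0, 0, 0])

```text
t: 16.77
tool_pos: [476.2, 40.4, 89.2]
ee_rot: [[-0.984, 0.177, -0.001], [0.177, 0.984, -0.0], [0.001, -0.0, -1.0]]
wrist_force: [-0.1, -0.3, -0.6]
width: 0.002
finger_force: 0.0
```

apply_moves([
  [0.066, -0.012, 0],
  [0.066, -0.012, 0],
  [0.066, -0.012, 0],
  [0, 0, 0],
], fingers=[1, 1, 1, 1], spin=[0, 0, 0, 0])

```text
t: 17.27
tool_pos: [481.3, 39.4, 89.6]
ee_rot: [[-0.984, 0.177, -0.003], [0.177, 0.984, 0.0], [0.003, -0.0, -1.0]]
wrist_force: [-2.5, 0.6, -1.5]
width: -0.001
finger_force: 0.7
```

apply_moves([
  [0.033, -0.006, 0],
  [0.033, -0.006, 0],
  [0, 0, 0],
], fingers=[1, 1, 1], spin=[0, 0, 0])

```text
t: 17.65
tool_pos: [485.1, 39.0, 90.1]
ee_rot: [[-0.984, 0.177, 0.001], [0.177, 0.984, 0.0], [-0.001, 0.0, -1.0]]
wrist_force: [-0.1, 0.0, -0.6]
width: 0.0
finger_force: 0.1
```

apply_moves([
  [0.033, -0.006, 0],
  [0.033, -0.006, 0],
  [0, 0, 0],
], fingers=[1, 1, 1], spin=[0, 0, 0])

```text
t: 18.02
tool_pos: [486.4, 38.7, 89.8]
ee_rot: [[-0.984, 0.177, -0.0], [0.177, 0.984, -0.0], [0.0, -0.0, -1.0]]
wrist_force: [-2.2, 0.7, -1.1]
width: 0.001
finger_force: 1.1
```

apply_moves([
  [0.033, -0.006, 0],
  [0.033, -0.006, 0],
  [0, 0, 0],
], fingers=[1, 1, 1], spin=[0, 0, 0])

```text
t: 18.4
tool_pos: [488.7, 38.2, 89.9]
ee_rot: [[-0.984, 0.177, 0.0], [0.177, 0.984, -0.0], [-0.0, -0.0, -1.0]]
wrist_force: [-3.2, -0.4, -2.4]
width: -0.0
finger_force: 1.2
```

apply_moves([
  [0.033, -0.006, 0],
  [0.033, -0.006, 0],
  [0, 0, 0],
], fingers=[1, 1, 1], spin=[0, 0, 0])

```text
t: 18.77
tool_pos: [491.0, 37.9, 90.0]
ee_rot: [[-0.984, 0.177, 0.001], [0.177, 0.984, -0.0], [-0.001, 0.0, -1.0]]
wrist_force: [-1.3, -0.3, -0.9]
width: 0.001
finger_force: 0.4
```

apply_moves([
  [0.033, -0.006, 0],
  [0.033, -0.006, 0],
  [0, 0, 0],
], fingers=[1, 1, 1], spin=[0, 0, 0])

```text
t: 19.15
tool_pos: [493.0, 37.5, 90.0]
ee_rot: [[-0.984, 0.177, 0.001], [0.177, 0.984, -0.0], [-0.001, 0.0, -1.0]]
wrist_force: [0.2, 1.0, -0.5]
width: 0.003
finger_force: 0.0
```

apply_moves([
  [0.033, -0.006, 0],
  [0.033, -0.006, 0],
  [0, 0, 0],
], fingers=[1, 1, 1], spin=[0, 0, 0])

```text
t: 19.52
tool_pos: [494.0, 37.3, 89.8]
ee_rot: [[-0.984, 0.177, -0.001], [0.177, 0.984, 0.0], [0.001, -0.0, -1.0]]
wrist_force: [-4.2, 1.4, 1.1]
width: 0.004
finger_force: 2.4
```

apply_moves([
  [0.033, -0.006, 0],
  [0.033, -0.006, 0],
  [0, 0, 0],
], fingers=[1, 1, 1], spin=[0, 0, 0])

```text
t: 19.9
tool_pos: [494.5, 37.0, 89.6]
ee_rot: [[-0.984, 0.177, -0.003], [0.177, 0.984, 0.0], [0.003, -0.0, -1.0]]
wrist_force: [-11.2, 4.2, 5.9]
width: -0.001
finger_force: 5.8
```

apply_moves([
  [0.033, -0.006, 0],
  [0.033, -0.006, 0],
  [0, 0, 0],
], fingers=[1, 1, 1], spin=[0, 0, 0])

```text
t: 20.27
tool_pos: [495.1, 36.8, 89.4]
ee_rot: [[-0.984, 0.177, -0.006], [0.177, 0.984, 0.0], [0.006, -0.001, -1.0]]
wrist_force: [-17.5, 6.0, 9.4]
width: 0.002
finger_force: 9.0
```

apply_moves([
  [-0.3, 0.05, 0],
  [-0.4, 0.07, 0.2],
  [0, 0, 0.8],
  [0, 0, 0.9],
  [0, 0, 0.8],
], fingers=[1, 1, 1, 1, 1], spin=[0, 0, 0, 0, 0])

```text
t: 20.9
tool_pos: [477.4, 40.1, 172.3]
ee_rot: [[-0.984, 0.177, 0.001], [0.177, 0.984, -0.0], [-0.001, 0.0, -1.0]]
wrist_force: [0.4, -0.6, -1.1]
width: -0.001
finger_force: 0.0
```

apply_moves([
  [0.18, 0.98, 0],
  [0.18, 0.98, 0],
  [0.18, 0.98, 0],
  [0.18, 0.98, 0],
  [0, 0, -0.4],
], fingers=[1, 1, 1, 1, 1], spin=[0, 0, 0, 0, 0])

```text
t: 21.52
tool_pos: [500.0, 159.4, 159.7]
ee_rot: [[-0.985, 0.175, 0.003], [0.175, 0.985, 0.001], [-0.003, 0.001, -1.0]]
wrist_force: [0.3, -0.7, -0.7]
width: -0.002
finger_force: 0.0
```

```bash
python3 - <<'E'
from h import *
s=monitor.state();print(s['tool_pos'].round(1),s['wrist_force'].round(1))
im=cams.capture('wrist');K=cal('wrist')
s2=cams.capture('side')[120:320,170:400]
cv2.imwrite('pics/w3.png',np.hstack([cv2.resize(im,(440,330)),cv2.resize(s2,(360,330))])[:,:,::-1])
E
```

```text
[500.  159.4 159.7] [ 0.3 -0.7 -0.7]
```

View pics/w3.png

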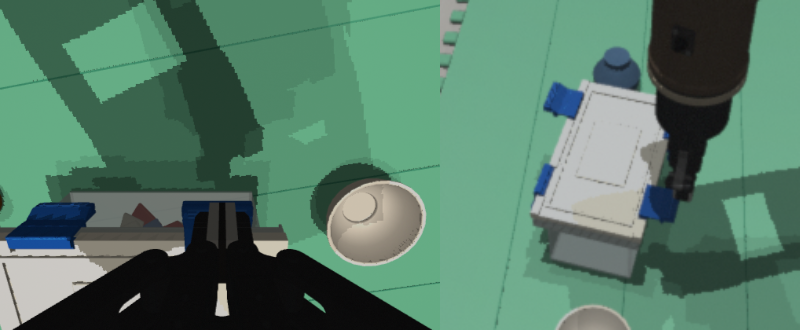

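apply_moves([
  [-0.07, -0.04, -0.35],
  [0, 0, -0.25],
  [0, 0, -0.2],
  [0, 0, -0.2],
  [0, 0, -0.2],
], fingers=[1, 1, 1, 1, 1], spin=[0, 0, 0, 0, 0])

```text
t: 22.25
tool_pos: [497.0, 156.4, 122.5]
ee_rot: [[-0.984, 0.177, 0.0], [0.177, 0.984, -0.0], [-0.0, -0.0, -1.0]]
wrist_force: [0.3, -0.3, 1.4]
width: -0.006
finger_force: 0.2
```

apply_moves([
  [0, 0, -0.2],
  [0, 0, -0.25],
  [0, 0, -0.25],
  [0, 0, -0.3],
  [0, 0, -0.05],
], fingers=[1, 1, 1, 1, 1], spin=[0, 0, 0, 0, 0])

```text
t: 22.88
tool_pos: [496.5, 156.4, 90.6]
ee_rot: [[-0.984, 0.177, -0.001], [0.177, 0.984, -0.0], [0.001, -0.0, -1.0]]
wrist_force: [-0.5, 0.2, -0.4]
width: -0.004
finger_force: 0.0
```

apply_moves([
  [0.066, -0.012, 0],
  [0.066, -0.012, 0],
  [0.066, -0.012, 0],
  [0, 0, 0],
], fingers=[1, 1, 1, 1], spin=[0, 0, 0, 0])

```text
t: 23.38
tool_pos: [502.6, 155.4, 91.4]
ee_rot: [[-0.984, 0.177, -0.001], [0.177, 0.984, -0.0], [0.001, -0.0, -1.0]]
wrist_force: [-1.3, 0.3, -0.6]
width: -0.001
finger_force: 0.7
```

apply_moves([
  [0.033, -0.006, 0],
  [0.033, -0.006, 0],
  [0.033, -0.006, 0],
  [0.033, -0.006, 0],
  [0, 0, 0],
], fingers=[1, 1, 1, 1, 1], spin=[0, 0, 0, 0, 0])

```text
t: 24.0
tool_pos: [507.6, 154.7, 91.6]
ee_rot: [[-0.984, 0.177, 0.001], [0.177, 0.984, 0.0], [-0.001, 0.0, -1.0]]
wrist_force: [-0.5, -0.2, 0.8]
width: -0.0
finger_force: 0.3
```

apply_moves([
  [0.033, -0.006, 0],
  [0.033, -0.006, 0],
  [0, 0, 0],
], fingers=[1, 1, 1], spin=[0, 0, 0])

```text
t: 24.38
tool_pos: [509.3, 154.4, 91.5]
ee_rot: [[-0.984, 0.177, 0.001], [0.177, 0.984, 0.0], [-0.001, 0.0, -1.0]]
wrist_force: [0.2, 0.9, -0.2]
width: 0.001
finger_force: 0.0
```

apply_moves([
  [0.033, -0.006, 0],
  [0.033, -0.006, 0],
  [0, 0, 0],
], fingers=[1, 1, 1], spin=[0, 0, 0])

```text
t: 24.75
tool_pos: [511.1, 154.0, 91.5]
ee_rot: [[-0.984, 0.177, 0.0], [0.177, 0.984, 0.0], [-0.0, 0.0, -1.0]]
wrist_force: [-0.3, -0.1, 0.3]
width: 0.002
finger_force: 0.0
```

Continue to the stop.

apply_moves([
  [0.033, -0.006, 0],
  [0.033, -0.006, 0],
  [0, 0, 0],
], fingers=[1, 1, 1], spin=[0, 0, 0])

```text
t: 25.12
tool_pos: [512.3, 153.6, 91.3]
ee_rot: [[-0.984, 0.177, -0.001], [0.177, 0.984, -0.0], [0.001, -0.0, -1.0]]
wrist_force: [-4.5, 2.3, -0.1]
width: -0.004
finger_force: 2.4
```

apply_moves([
  [0.033, -0.006, 0],
  [0.033, -0.006, 0],
  [0, 0, 0],
], fingers=[1, 1, 1], spin=[0, 0, 0])

```text
t: 25.5
tool_pos: [512.9, 153.3, 91.0]
ee_rot: [[-0.984, 0.177, -0.003], [0.177, 0.984, -0.0], [0.003, -0.001, -1.0]]
wrist_force: [-11.6, 5.1, 4.7]
width: -0.001
finger_force: 6.2
```

apply_moves([
  [0.033, -0.006, 0],
  [0.033, -0.006, 0],
  [0, 0, 0],
], fingers=[1, 1, 1], spin=[0, 0, 0])

```text
t: 25.88
tool_pos: [513.5, 153.0, 90.8]
ee_rot: [[-0.984, 0.177, -0.006], [0.177, 0.984, -0.0], [0.006, -0.001, -1.0]]
wrist_force: [-17.6, 9.1, 7.9]
width: -0.002
finger_force: 9.8
```

apply_moves([
  [-0.3, 0.05, 0],
  [-0.4, 0.07, 0.2],
  [0, 0, 0.8],
  [0, 0, 0.9],
  [0, 0, 0.9],
], fingers=[1, 1, 1, 1, 1], spin=[0, 0, 0, 0, 0])

```text
t: 26.5
tool_pos: [495.6, 156.5, 176.7]
ee_rot: [[-0.984, 0.177, 0.001], [0.177, 0.984, 0.0], [-0.001, 0.0, -1.0]]
wrist_force: [-0.4, -0.2, -0.2]
width: 0.004
finger_force: 0.0
```

apply_moves([
  [0.88, -0.73, 0],
  [0.88, -0.73, 0],
  [0.88, -0.73, 0],
  [0.88, -0.73, 0],
  [0.88, -0.73, 0],
], fingers=[1, 1, 1, 1, 1], spin=[0, 0, 0, 0, 0])

```text
t: 27.12
tool_pos: [628.5, 46.2, 176.0]
ee_rot: [[-0.984, 0.177, 0.001], [0.177, 0.984, -0.0], [-0.001, 0.0, -1.0]]
wrist_force: [0.8, 1.3, 0.0]
width: -0.0
finger_force: 0.0
```

apply_moves([
  [0.88, -0.73, 0],
  [0.88, -0.73, 0],
  [0, 0, -0.5],
  [0, 0, 0],
], fingers=[1, 1, 1, 1], spin=[0, 0, 0, 0])

```text
t: 27.62
tool_pos: [679.1, 3.4, 159.2]
ee_rot: [[-0.984, 0.177, -0.002], [0.177, 0.984, 0.0], [0.002, -0.0, -1.0]]
wrist_force: [-0.8, 0.8, 0.3]
width: -0.002
finger_force: 0.0
```

apply_moves([
  [0, 0, -0.4],
  [0, 0, -0.25],
  [0, 0, -0.2],
  [0, 0, -0.2],
  [0, 0, -0.2],
], fingers=[1, 1, 1, 1, 1], spin=[0, 0, 0, 0, 0])

```text
t: 28.25
tool_pos: [680.6, 3.3, 122.6]
ee_rot: [[-0.984, 0.177, 0.0], [0.177, 0.984, 0.0], [-0.0, 0.0, -1.0]]
wrist_force: [-0.0, 0.1, 0.6]
width: -0.001
finger_force: 0.3
```

apply_moves([
  [0, 0, -0.2],
  [0, 0, -0.25],
  [0, 0, -0.25],
  [0, 0, -0.3],
  [0, 0, -0.05],
], fingers=[1, 1, 1, 1, 1], spin=[0, 0, 0, 0, 0])

```text
t: 28.88
tool_pos: [680.1, 3.2, 90.4]
ee_rot: [[-0.984, 0.177, -0.001], [0.177, 0.984, 0.0], [0.001, -0.0, -1.0]]
wrist_force: [0.6, 0.4, -0.8]
width: -0.003
finger_force: 0.0
```

apply_moves([
  [-0.066, 0.012, 0],
  [-0.066, 0.012, 0],
  [-0.066, 0.012, 0],
  [0, 0, 0],
], fingers=[1, 1, 1, 1], spin=[0, 0, 0, 0])

```text
t: 29.38
tool_pos: [674.6, 4.3, 91.6]
ee_rot: [[-0.984, 0.177, 0.0], [0.177, 0.984, -0.0], [-0.0, 0.0, -1.0]]
wrist_force: [0.8, 0.2, -2.7]
width: 0.002
finger_force: 1.0
```

apply_moves([
  [-0.033, 0.006, 0],
  [-0.033, 0.006, 0],
  [-0.033, 0.006, 0],
  [-0.033, 0.006, 0],
  [0, 0, 0],
], fingers=[1, 1, 1, 1, 1], spin=[0, 0, 0, 0, 0])

```text
t: 30.0
tool_pos: [670.1, 5.0, 91.4]
ee_rot: [[-0.984, 0.177, -0.001], [0.177, 0.984, 0.0], [0.001, -0.0, -1.0]]
wrist_force: [1.5, -0.2, 0.2]
width: -0.001
finger_force: 0.0
```

apply_moves([
  [-0.033, 0.006, 0],
  [-0.033, 0.006, 0],
  [0, 0, 0],
], fingers=[1, 1, 1], spin=[0, 0, 0])

```text
t: 30.38
tool_pos: [668.4, 5.4, 91.4]
ee_rot: [[-0.984, 0.177, -0.0], [0.177, 0.984, 0.0], [0.0, -0.0, -1.0]]
wrist_force: [0.1, -0.2, 0.5]
width: 0.0
finger_force: 0.0
```

apply_moves([
  [-0.033, 0.006, 0],
  [-0.033, 0.006, 0],
  [0, 0, 0],
], fingers=[1, 1, 1], spin=[0, 0, 0])

```text
t: 30.75
tool_pos: [666.7, 5.7, 91.4]
ee_rot: [[-0.984, 0.177, 0.0], [0.177, 0.984, -0.0], [-0.0, 0.0, -1.0]]
wrist_force: [0.8, -0.8, -0.3]
width: 0.003
finger_force: 0.4
```

apply_moves([
  [-0.033, 0.006, 0],
  [-0.033, 0.006, 0],
  [0, 0, 0],
], fingers=[1, 1, 1], spin=[0, 0, 0])

```text
t: 31.12
tool_pos: [666.0, 5.9, 91.6]
ee_rot: [[-0.984, 0.177, 0.003], [0.177, 0.984, -0.0], [-0.003, 0.0, -1.0]]
wrist_force: [8.5, -2.3, -5.7]
width: 0.0
finger_force: 4.1
```

apply_moves([
  [-0.033, 0.006, 0],
  [-0.033, 0.006, 0],
  [0, 0, 0],
], fingers=[1, 1, 1], spin=[0, 0, 0])

```text
t: 31.5
tool_pos: [665.2, 6.0, 92.1]
ee_rot: [[-0.984, 0.177, 0.005], [0.177, 0.984, -0.001], [-0.005, 0.0, -1.0]]
wrist_force: [12.8, -2.8, -5.0]
width: -0.002
finger_force: 6.2
```

apply_moves([
  [-0.033, 0.006, 0],
  [-0.033, 0.006, 0],
  [0, 0, 0],
], fingers=[1, 1, 1], spin=[0, 0, 0])

```text
t: 31.88
tool_pos: [664.4, 6.2, 92.7]
ee_rot: [[-0.984, 0.177, 0.007], [0.177, 0.984, -0.001], [-0.007, 0.001, -1.0]]
wrist_force: [15.9, -4.6, -2.1]
width: -0.0
finger_force: 8.2
```

apply_moves([
  [0.3, -0.05, 0],
  [0.4, -0.07, 0.2],
  [0, 0, 0.9],
  [0, 0, 1],
  [0, 0, 1],
], fingers=[1, 1, 1, 1, 1], spin=[0, 0, 0, 0, 0])

```text
t: 32.5
tool_pos: [681.8, 3.2, 185.5]
ee_rot: [[-0.984, 0.177, -0.001], [0.177, 0.984, 0.0], [0.001, -0.0, -1.0]]
wrist_force: [-0.6, 0.5, 0.2]
width: -0.0
finger_force: 0.0
```

apply_moves([
  [0, -1, 1],
  [0, -1, 1],
  [0, -1, 0],
  [0, -1, 0],
  [0, -1, 0],
], fingers=[1, 1, 1, 1, 1], spin=[0, 0, 0, 0, 0])

```text
t: 33.12
tool_pos: [681.8, -147.8, 244.8]
ee_rot: [[-0.984, 0.177, -0.0], [0.177, 0.984, 0.0], [0.0, 0.0, -1.0]]
wrist_force: [-0.4, -0.1, 0.4]
width: 0.003
finger_force: 0.0
```

apply_moves([
  [-0.3, -1, 0],
  [-0.3, -1, 0],
  [-0.3, -1, 0],
  [-0.3, -1, 0],
  [-0.3, -1, 0],
], fingers=[1, 1, 1, 1, 1], spin=[0, 0, 0, 0, 0])

```text
t: 33.75
tool_pos: [636.5, -297.8, 244.7]
ee_rot: [[-0.984, 0.177, -0.0], [0.177, 0.984, 0.0], [0.0, 0.0, -1.0]]
wrist_force: [0.2, -0.4, -0.2]
width: -0.002
finger_force: 0.0
```

```bash
python3 - <<'E'
from h import *
s=monitor.state();print(s['t'],s['tool_pos'].round(1),s['wrist_force'].round(1))
im=cams.capture('top')[130:280,140:370];s2=cams.capture('side')[120:320,170:400]
cv2.imwrite('pics/f.png',np.hstack([cv2.resize(im,(400,261)),cv2.resize(s2,(300,261))])[:,:,::-1])
K=cal('top');im=cams.capture('top')
hsv=cv2.cvtColor(im,cv2.COLOR_RGB2HSV);B=((hsv[...,0]>104)&(hsv[...,0]<125)&(hsv[...,1]>150)).astype(np.uint8)
n,l,st,ce=cv2.connectedComponentsWithStats(B)
for s,q in zip(st[1:],ce[1:]):
    if s[4]>20:print('clip',s,q.round(1),atz(K,q,117).round(1))
for n,z in(('lid_top',121),('bowl',10),('jar',10),('waterpot',10)):print(n,[(atz(K,d['uv'],z).round(1),round(d['confidence'],2)) for d in cams.spot_point('top',n)])
E
```

```text
33.75 [ 636.5 -297.8  244.7] [ 0.2 -0.4 -0.2]
clip [216 164  23   9 121] [225.9 168.1] [662. 128. 117.]
clip [275 174  21  10 119] [284.8 178.5] [642.   10.5 117. ]
clip [203 228  22  14 187] [213.5 234.3] [530.2 150.2 117. ]
clip [262 239  22  12 165] [272.9 244.7] [510.7  33.4 117. ]
lid_top [(array([584.4,  71.9, 121. ]), 0.58)]
bowl [(array([580.6, 283.8,  10. ]), 0.95)]
jar [(array([511.9, -96.6,  10. ]), 0.95)]
waterpot [(array([ 593.9, -128.8,   10. ]), 0.62)]
```

View pics/f.png

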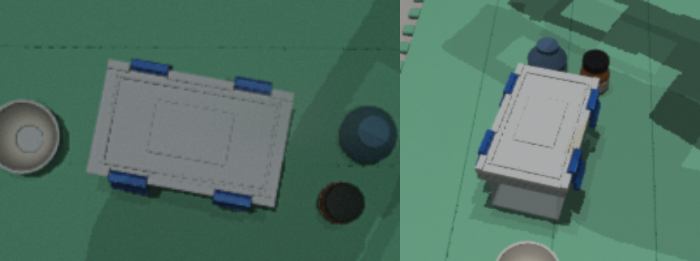

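```bash
python3 -c "
from rig import job
print(job.close_job())"
```

```text
the job is handed in; nothing more can be done
None
```

I pressed the lid onto its seal (peak reading about 19 N), snapped all four clips shut in opposite-corner order, and handed the job in at about 34 s. Clip forces stayed under about 22 N, and the final pictures show all four clips shut and nothing visibly disturbed, but no verdict was returned.

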